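# Fit the strap nozzle on the bench clay extruder

### The job

Take the nozzle with the flat oblong slot from the wooden rack and fit it on the upturned nose of the bench extruder: turn it until the notch in its flange drops over the locating pin and the flange sits flat and fully home. Then lift the spring collar, turn it clockwise to its stop so that its claws lie over the nozzle's ears, let it down to clamp the nozzle, and let go. Leave the other two nozzles, the cup and the spatula where they are.

Things in the scene. Friction and masses are not known exactly. Their poses are not given: they have to be found in the camera images.
- strap_grip (a point): The nozzle to fit: bare aluminium, about 0.11 kg, upright in a hole of the rack at any yaw, in any of the three holes. This point is the centre of its gripping block: 22 mm along x (two flat sides, the good grasp), 34 mm along y, 24 mm high, a dark 25 x 8 mm slot in its top; z up. Its flange's underside is 28 mm below this point, with a round spigot 18 mm across, 8 mm long below that.
- strap_notch (a point): Middle of the notch in the nozzle's flange, 17 mm along x from its axis, 25 mm below the grip point. The flange is 6 mm thick: a plate about 33 mm across with two flat ears, 18 mm wide, that reach 23 mm from the axis along +x and -x. Only the +x ear is notched: an open slot 8 mm wide, 12 mm deep from its tip. Between flange and block is a hub 21 mm across and 10 mm high.
- seat (a point): Centre of the extruder's nose face, a level steel ring 49 mm across, 195 mm above the bench; z up, x points to the locating pin. A bore 20 mm wide, 12 mm deep in it takes the spigot. Nozzle home: flange flat on this face, its x axis along this x axis, grip point 28 mm above this point. Turned any other way, the flange rides on the pin and stands proud. Place and yaw of the machine vary.
- pin (a point): Foot of the brass locating pin on the nose face, 14.5 mm along x from the seat's centre: 5 mm thick, 5.5 mm high, tapered tip. It fits the notch with 1.4 mm to spare on each side.
- collar_grip (a point): Middle of the spring collar's knurled ring, on the nose's axis: 60 mm across outside, 52 mm inside, 22 mm high; at rest 5 mm below the seat face, the ring's top 6 mm above that face. Grip it across its outside from above, at any yaw. Below it the neck is 49 mm across down to 45 mm below the face, where a cap 64 mm across begins. This point rises and turns with the collar.
- claw (a point): Middle of one of the collar's two claws, 23 mm from the axis (the other is opposite): flat, 19 mm wide, 4 mm thick, reaching in to 19.5 mm from the axis, underside 2 mm above the seat face at rest. With the collar open (turn 0) the claws lie 70 degrees counter-clockwise (from above) of the seat's +x and -x, so that the nozzle's ears pass between them; locked, they lie on the ears.
- collar_lift (a joint): How far the collar is raised, in m: 0 at rest, 0.014 at most. A spring pulls it down; raising it takes about 8 N at first, 14 N at 0.010. The claws clear the ears above 0.004; let down on the ears it reads about 0.004. While it is down beside the ears they keep it from turning to the lock.
- collar_turn (a joint): Turn of the collar in rad, positive clockwise seen from above: about 0 when open (starts between 0 and 0.1), 1.05 at the locking stop. Light friction holds it where it is left.
- coil_grip (a point): Centre of the gripping part (a round 25 mm barrel, 24 mm high, round hole in its top) of another nozzle in the rack, same flange. Not to be moved.
- square_grip (a point): Centre of the gripping part (22 x 22 mm square, 24 mm high, square hole in its top) of another nozzle in the rack, same flange. Not to be moved.
- rack: Fixed wooden nozzle rack, 80 mm along x, 290 mm along y, 22 mm high; origin under its centre. Three holes on its middle line at y = -95, 0 and 95 mm, one nozzle in each.
- cup: Terracotta cup, 76 mm across the rim, 85 mm high, standing on the bench; origin under its centre. Not to be moved.
- spatula_grip (a point): Handle of a wooden-handled steel spatula, 200 mm long, lying on the bench. Not to be moved.
There are look-alikes about, which are no part of the job. What is shaped like the part that bears seat but red is not meant.

How it is judged (in metres and radians):
On the way:
1. the strap nozzle sits flat on the nose with its notch over the pin, the collar still open (horizontal distance between strap_grip and seat below 0.004 m and z of strap_grip in the frame of seat below 0.03 m and x of strap_notch in the frame of seat above 0.012 m and angle between the x axis of strap_grip and the x axis of seat, either way round below 0.25 rad and angle between strap_grip's own z axis and vertical below 0.06 rad and value of joint collar_turn below 0.5 rad), for 0.2 s.
At the end, for the whole second after the job is handed in: The strap nozzle is home on the nose: its axis within 4 mm of the seat's, its flange within 2 mm of the face, upright within 0.06 rad, its notch over the pin (x axes within 0.25 rad); the collar is turned to more than 0.85 rad of 1.05, at rest and let down on the ears (raised between 2 and 6 mm) (horizontal distance between strap_grip and seat below 0.004 m and z of strap_grip in the frame of seat below 0.03 m and x of strap_notch in the frame of seat above 0.012 m and angle between the x axis of strap_grip and the x axis of seat, either way round below 0.25 rad and angle between strap_grip's own z axis and vertical below 0.06 rad and value of joint collar_turn above 0.85 rad and value of joint collar_lift between 0.002 and 0.006 m and velocity of joint collar_turn between -0.05 and 0.05 rad/s); the robot touches nothing.
It fails at once if another nozzle is shifted by more than 15 mm (distance of any of coil_grip, square_grip from where it was at the start of the episode above 0.015 m).
It fails at once if the cup is shifted by more than 20 mm or tipped, or the spatula is shifted by more than 20 mm (distance of any of cup, spatula_grip from where it was at the start of the episode above 0.02 m or angle between cup's own z axis and vertical above 0.3 rad).
It also fails if it takes over 61 s, if anything falls off the work surface, if the arm or the gripper's body presses on something with over 40 N, if the wrist force passes 120 N, or if a joint passes its speed limit or range.

### The arm

A 7-joint arm with a two-finger parallel gripper is mounted at the origin on the work surface. World frame = base frame: x ahead of the robot, y to its left, z up, the work surface at z = 0. Lengths are in m, angles in degrees, forces in N, time in s.
With the tool pointing down it reaches from about 0.425 to 0.875 m from the base axis. Payload 4.7 kg.
Tool frame: the origin (TCP) lies on the front face of the gripper's body, between the roots of the fingers; the fingertips stand 70 mm ahead of it and the grasp point (between the pads) lies 51 mm ahead of it; z points along the fingers, y is the direction in which the jaws open and shut (so a half turn about z gives the same grasp; the last joint's range is limited). The gripper opens to 87 mm and grips with 3 to 60 N. Pads are 19 mm wide; open, the fingers measure 117 mm over their backs; the gripper's body (75 mm by 190 mm) begins 51 mm behind the grasp point.
Start: joints at [64.807, 18.392, -4.016, 83.108, 1.295, 78.541, -3.26], TCP at [0.285, -0.584, 0.292] pointing down, gripper open.
Joint ranges: [-163.93, 163.93], [-17.29, 119.83], [-79.2, 71.16], [3.27, 140.29], [-89.18, 269.18], [5.43, 117.66], [-154.24, 154.24]. Speed limits (degrees/s): [147.25, 147.25, 180, 180, 180, 180, 180].

### API

Orientations are given as [roll, pitch, yaw] about the fixed x, y, z axes, in that order (R = Rz(yaw) Ry(pitch) Rx(roll)).
In Python, from cell import env gives the robot as it stands.
- The arm moves only by the tool drive_tool, never from a script. Its argument "commands" is a list of rows, each a list of 7 numbers: the shift along the tool's x, y, z in cm, then the turn, a rotation vector about the tool's x, y, z in degrees, then the opening, from 0 (shut) to 1 (fully open). In form: [[tx, ty, tz, rx, ry, rz, hand], ...]. A call has 1 to 20 rows; each row shifts and turns the commanded pose from where the row before left it, along the tool's axes as they then stand; what a row does not reach is not made up. A row lasts 1/12 s, in which the tool goes at most 41.7 mm and 7.16 degrees, less where a joint would pass 70% of its speed; a pose out of reach is approached as far as the arm can. A call is refused whole if a number of a shift passes 4.17 or a number of a turn 7.16, either way. A call with a gripper value outside its range is refused whole. The fingers move at their own pace and stop on an object; "force" is the grip in N (left out, the last holds). Time passes only in rows, so rows that do not move let the fingers close. It gives the time, the measured TCP pose, the force and the opening at its end, in the units of the state.
- env.get_obs(): the state, without advancing time (a new reading comes with each control period).
- env.read_camera(name): name is "scene" or "side" or "wrist"; returns a dict with "img" (480x640x3 uint8, blue, green, red), "mtx" (3x3 intrinsics, pixels), "k1" (the pictures are not rectified: a ray, as slopes to the right and down, at radius r is drawn at 1 + k1 r^2 times it, then the intrinsics apply), "pose" (4x4, takes a point from camera to world coordinates). Camera axes: x right, y down, z forward; pixel columns grow to the right and rows downward; lengths in m; the calibration is good to about 2 mm. A picture is of the moment at which its call begins. There is no depth.
- env.sign_off(): hands the job in, once; it reports no verdict.
The state is a dict: "time_s": time; "qpos": joint angles; "joint_velocities": joint speeds; "effort": joint torques, N m; "tool_pos": TCP position; "tool_rot": TCP orientation; "force": force on the tool from outside, world axes, zero at the start; "wrist_torque": the same for the moment, N m; "grip_width": finger opening in m.
Only numpy, scipy, OpenCV 4.12 (cv2) and the standard library are available. Lean on these libraries where they do the work, as an engineer would, in place of code of your own. Each camera call takes 0.05 s, during which the arm holds its last target.

## Working session

There is one attempt and no reset: what is moved stays moved. The work goes in short steps, Python scripts to look and compute and a tool call to move; the robot and the scene stay as the last step left them, time stands still between calls to the robot, and variables do not carry over. Pictures are saved under pics/ and viewed, and the job is handed in when it is done.

Besides the shell and the picture viewer there is one more tool, called after "Call:" as name(argument=value, ...), one argument or row to a line, values as JSON. drive_tool: Moves the arm, as the interface text tells. Its arguments: {"type":"object","properties":{"commands":{"type":"array"},"force":{"type":"number"}},"required":["commands"]}

```bash
ls; mkdir -p pics; python3 - <<'E'
from cell import env
import cv2
o=env.get_obs();print(o)
for n in ["scene","side","wrist"]:
    c=env.read_camera(n);cv2.imwrite(f"pics/{n}0.png",c["img"]);print(n,c["mtx"],c["k1"],c["pose"])
E
```

```text
pics
{'time_s': 0.0, 'qpos': array([64.80775576, 18.43945928, -4.01596617, 83.17279877,  1.2952651 ,
       78.54172254, -3.26106863]), 'joint_velocities': array([-0.06393148, -0.07538   , -0.02396533,  0.0146359 , -0.0168038 ,
        0.12638485,  0.06414938]), 'effort': array([-6.14733472e-04, -4.91293466e+01, -4.04393105e-01, -3.12529528e+01,
       -6.38757111e-02,  4.38136014e-02,  1.57384120e-04]), 'tool_pos': array([ 0.28472543, -0.58386383,  0.29117535]), 'tool_rot': array([-1.79891278e+02,  5.82462321e-03,  2.60013496e+01]), 'force': array([-0.56172057,  0.2506122 ,  0.06126236]), 'wrist_torque': array([-0.00940507, -0.02202346,  0.06310506]), 'grip_width': 0.08674118889268947}
scene [[580.2462616    0.         312.86998067]
 [  0.         580.2462616  244.43373519]
 [  0.           0.           1.        ]] -0.03618754184039252 [[ 0.80862864  0.38563714 -0.44430138  1.07513538]
 [ 0.58802826 -0.5060293   0.63099692 -0.75024943]
 [ 0.01850633 -0.77150395 -0.63595532  0.91848733]
 [ 0.          0.          0.          1.        ]]
side [[467.93863637   0.         325.66034875]
 [  0.         467.93863637 246.65889539]
 [  0.           0.           1.        ]] -0.02235908165051899 [[-0.99968126 -0.02490947  0.00410967  0.51903057]
 [-0.01952812  0.65977646 -0.75120814  0.67331639]
 [ 0.01600073 -0.75104896 -0.6600526   0.72252456]
 [ 0.          0.          0.          1.        ]]
wrist [[354.59611334   0.         320.82502764]
 [  0.         354.59611334 237.41924394]
 [  0.           0.           1.        ]] -0.0645433776632071 [[ 0.43941774 -0.86334718 -0.24808002  0.35314852]
 [-0.89827913 -0.42311979 -0.11859281 -0.55114568]
 [-0.0025808   0.27495688 -0.96145309  0.3839437 ]
 [ 0.          0.          0.          1.        ]]
```

View pics/scene0.png

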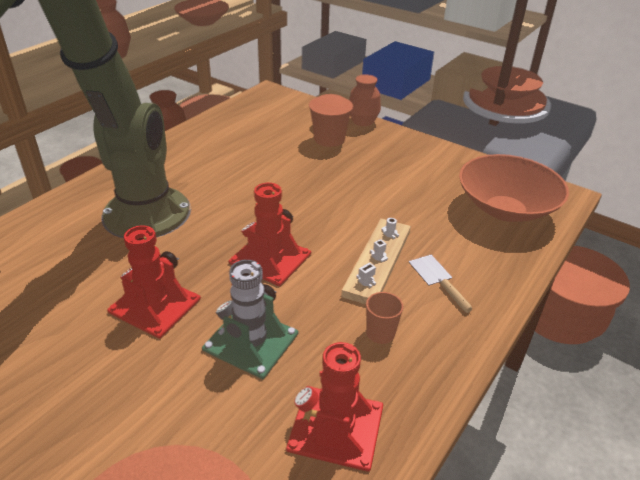

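View pics/side0.png

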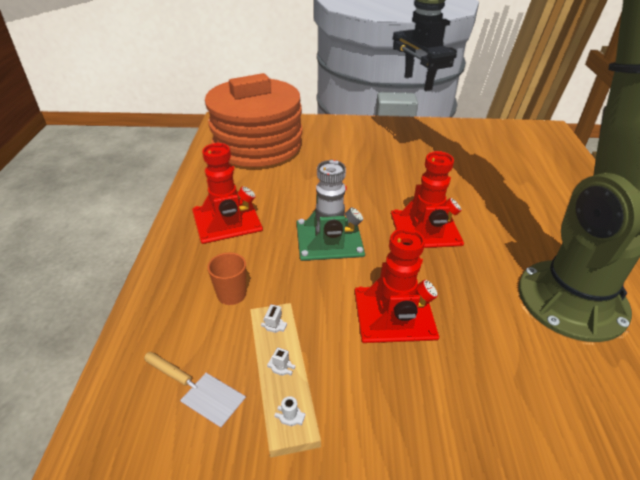

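View pics/wrist0.png

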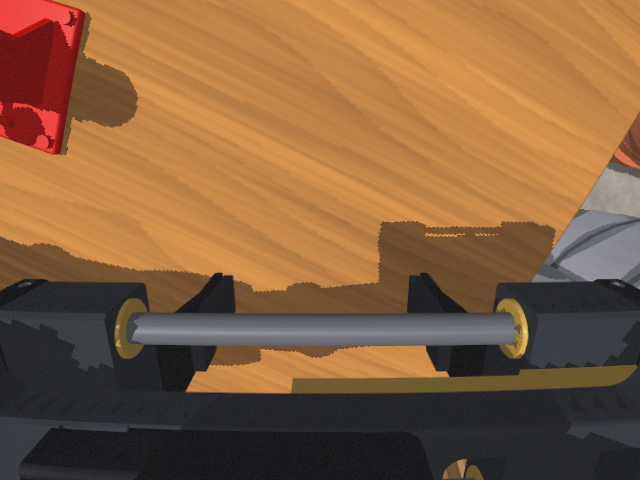

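The scene view shows a grey/green extruder with its nose at about (246,270), three red decoys, and the rack with nozzles at (366,272), (378,250) and (391,228). The side view shows the same nozzles at (273,318), (281,361) and (290,409). I'll take close crops next.

```bash
cat > h.py <<'E'
import numpy as np,cv2
from cell import env
def ray(c,px):
    p=cv2.undistortPoints(np.array([[px]],float),c["mtx"],np.array([c["k1"],0,0,0,0.]))[0,0]
    P=c["pose"];return P[:3,3],P[:3,:3]@np.array([p[0],p[1],1.])
def onz(c,px,z):
    o,d=ray(c,px);return o+d*(z-o[2])/d[2]
def two(c1,p1,c2,p2):
    o1,d1=ray(c1,p1);o2,d2=ray(c2,p2);d1=d1/np.linalg.norm(d1);d2=d2/np.linalg.norm(d2)
    A=np.stack([d1,-d2],1);s=np.linalg.lstsq(A,o2-o1,rcond=None)[0]
    a=o1+s[0]*d1;b=o2+s[1]*d2;return (a+b)/2,np.linalg.norm(a-b)
def proj(c,X):
    P=np.linalg.inv(c["pose"]);r,_=cv2.Rodrigues(P[:3,:3])
    return cv2.projectPoints(np.array([X],float).reshape(-1,1,3),r,P[:3,3],c["mtx"],np.array([c["k1"],0,0,0,0.]))[0][:,0]
def crop(img,x0,y0,w,h,s,name):
    cv2.imwrite("pics/"+name,cv2.resize(img[y0:y0+h,x0:x0+w],None,fx=s,fy=s,interpolation=cv2.INTER_CUBIC))
E
python3 - <<'E'
from h import *
s=env.read_camera("scene")["img"];d=env.read_camera("side")["img"]
a=cv2.resize(s[205:305,335:435],(400,400),interpolation=3);b=cv2.resize(d[295:435,230:330],(400,560),interpolation=3)[:560]
o=np.zeros((560,800,3),np.uint8);o[:400,:400]=a;o[:,400:]=b;cv2.imwrite("pics/c1.png",o)
a=cv2.resize(s[250:380,195:305],(400,473),interpolation=3);b=cv2.resize(d[150:270,285:375],(400,533),interpolation=3)
o=np.zeros((560,800,3),np.uint8);o[:473,:400]=a;o[:533,400:]=b;cv2.imwrite("pics/c2.png",o)
E
```

```text
(no output)
```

View pics/c1.png

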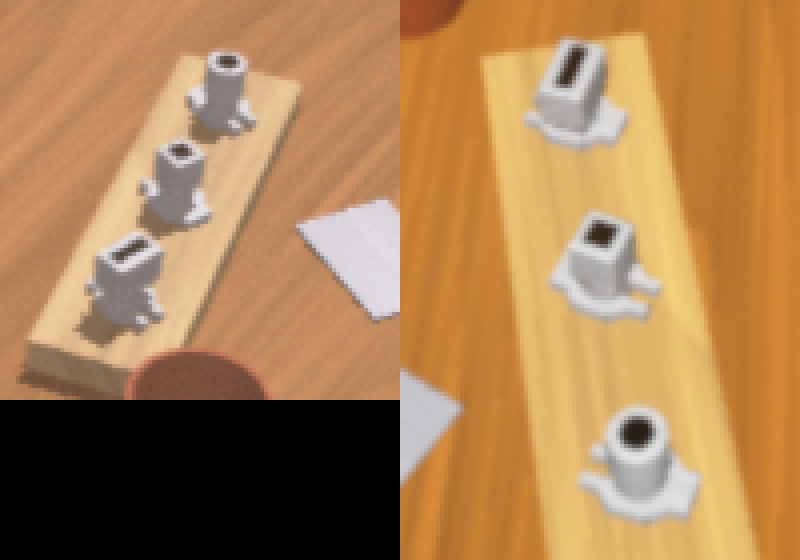

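View pics/c2.png

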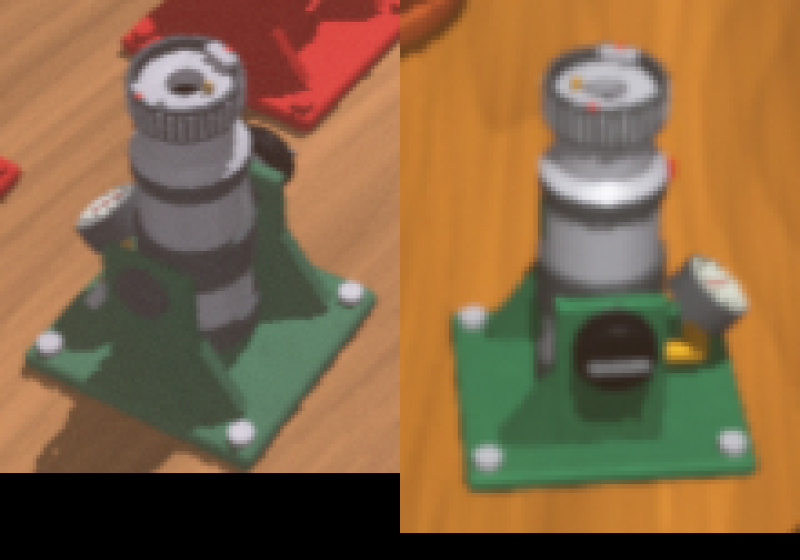

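Candidates for the strap nozzle are (366,272), (378,250) and (391,228). Only the nearest, at (366,272), has the oblong slot; the others have a square hole and a round hole. The bare steel/green machine at (246,272) is the target, and the red ones are decoys. Measuring next.

```bash
python3 - <<'E'
from h import *
s=env.read_camera("scene");d=env.read_camera("side")
def dark(c,x0,y0,x1,y1,th):
    g=c["img"].max(2);m=(g<th).astype(np.uint8);mm=np.zeros_like(m);mm[y0:y1,x0:x1]=m[y0:y1,x0:x1]
    cs,_=cv2.findContours(mm,cv2.RETR_EXTERNAL,cv2.CHAIN_APPROX_NONE)
    k=max(cs,key=cv2.contourArea);M=cv2.moments(k);ct=np.array([M['m10']/M['m00'],M['m01']/M['m00']])
    return ct,cv2.contourArea(k),k[:,0]
for n,c,b in(("s",s,(360,262,376,272)),("d",d,(266,302,280,320))):
    ct,A,k=dark(c,*b,100)
    W=np.array([onz(c,p,.062)[:2] for p in k]);r=cv2.minAreaRect((W*1000).astype(np.float32))
    cc=onz(c,ct,.062);v=np.linalg.svd(W-W.mean(0))[2][0]
    print(n,ct,A,"centre",cc,"rect mm",r,"long axis deg",np.degrees(np.arctan2(v[1],v[0])))
    if n=="s":p1=ct
    else:print(two(s,p1,d,ct))
# nose
print("bore",[ (onz(s,p,.195)) for p in [(246.4,272)]],onz(d,(331.4,169.1),.195))
S=[(187,85)];
pb1=(195+186/3.636,250+82/3.636);pb2=(285+206/4.444,150+87/4.444)
pp1=(195+208/3.636,250+89/3.636);pp2=(285+175/4.444,150+85/4.444)
print(two(s,pb1,d,pb2),two(s,pp1,d,pp2))
print("pin z.198",onz(s,pp1,.198),onz(d,pp2,.198)); print("bore z.195",onz(s,pb1,.195),onz(d,pb2,.195))
# rack corners
for p in [(335+38/4,205+345/4),(335+185/4,205+55/4),(335+300/4,205+85/4),(335+172/4,205+375/4)]:print(onz(s,p,.022))
# notch
print("notch",onz(s,(335+150/4,205+312/4),.025),onz(s,(335+95/4,205+287/4),.027))
crop(s["img"],335,255,60,40,13,"c3.png")
E
```

```text
s [366.04761905 267.61904762] 3.5 centre [0.61829955 0.10570066 0.062     ] rect mm ((618.6353759765625, 107.61795043945312), (17.38370132446289, 3.7848141193389893), 76.79761505126953) long axis deg -105.596659653665
d [272.43434343 311.11111111] 16.5 centre [0.61781395 0.10543303 0.062     ] rect mm ((617.769775390625, 105.34102630615234), (20.26876449584961, 5.283176422119141), 74.82117462158203) long axis deg 79.14836763984259
(array([0.61805168, 0.10560232, 0.06204785]), np.float64(0.0005415532442255891))
bore [array([ 0.51901813, -0.17173342,  0.195     ])] [ 0.51506043 -0.17505629  0.195     ]
(array([ 0.51679513, -0.17242601,  0.19428583]), np.float64(0.003874033717513363)) (array([ 0.53106004, -0.1711671 ,  0.19607027]), np.float64(0.002902439985996562))
pin z.198 [ 0.53422322 -0.1728084   0.198     ] [ 0.5297826  -0.16945978  0.198     ]
bore z.195 [ 0.51965672 -0.17315231  0.195     ] [ 0.51513661 -0.1731752   0.195     ]
[0.60056602 0.04980821 0.022     ]
[0.52786917 0.33035035 0.022     ]
[0.60248416 0.34766757 0.022     ]
[0.67226121 0.07450118 0.022     ]
notch [0.63773724 0.10732057 0.025     ] [0.60291662 0.10418401 0.027     ]
```

View pics/c3.png

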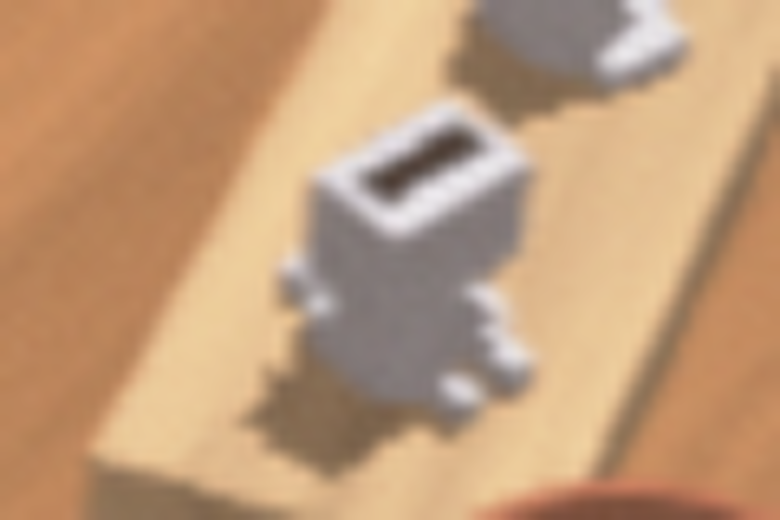

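Call:
drive_tool(
  commands=[
    [3, -1.9, -0.6, 0, 0, 0, 1],
    [3, -1.9, -0.6, 0, 0, 0, 1],
    [3, -1.9, -0.6, 0, 0, 0, 1],
    [3, -1.9, 0, 0, 0, 0, 1],
    [3, -1.9, 0, 0, 0, 0, 1],
    [3, -1.9, 0, 0, 0, 0, 1],
    [3, -1.9, 0, 0, 0, 0, 1],
    [3, -1.9, 0, 0, 0, 0, 1],
    [3, -1.9, 0, 0, 0, 0, 1],
    [3, -1.9, 0, 0, 0, 0, 1],
    [3, -1.9, 0, 0, 0, 0, 1],
    [3, -1.9, 0, 0, 0, 0, 1],
    [0, 0, 0, 0, 0, -7.1, 1],
    [0, 0, 0, 0, 0, -7.1, 1],
    [0, 0, 0, 0, 0, -7.1, 1],
    [0, 0, 0, 0, 0, -7.1, 1],
    [0, 0, 0, 0, 0, -7.1, 1],
    [0, 0, 0, 0, 0, -7.1, 1],
    [0, 0, 0, 0, 0, -7.1, 1],
    [0, 0, 0, 0, 0, -1, 1],
  ],
)

```text
time_s: 2.02
tool_pos: [0.5085, -0.2215, 0.3103]
tool_rot: [180.0, 0.0, 76.9]
force: [0.4, 0.6, -0.3]
grip_width: 0.0874
```

```bash
python3 - <<'E'
from h import *
c=env.read_camera("wrist");o=env.get_obs();print(o["tool_pos"],o["tool_rot"],o["force"],o["qpos"])
cv2.imwrite("pics/w1.png",c["img"]);p=proj(c,(.517,-.173,.195))[0];print(p)
x,y=int(p[0])-60,int(p[1])-50;crop(c["img"],max(x,0),max(y,0),120,100,6,"w1c.png");print(x,y)
E
```

```text
[ 0.50849054 -0.221538    0.31031575] [1.79992996e+02 8.47308005e-03 7.66810928e+01] [-0.53129476 -0.18675474  0.05023016] [ 42.71512487   7.59197779 -23.97462668  94.69066464   3.14974493
  78.37495846   4.97344836]
[315.25670345 182.94774134]
255 132
```

View pics/w1.png

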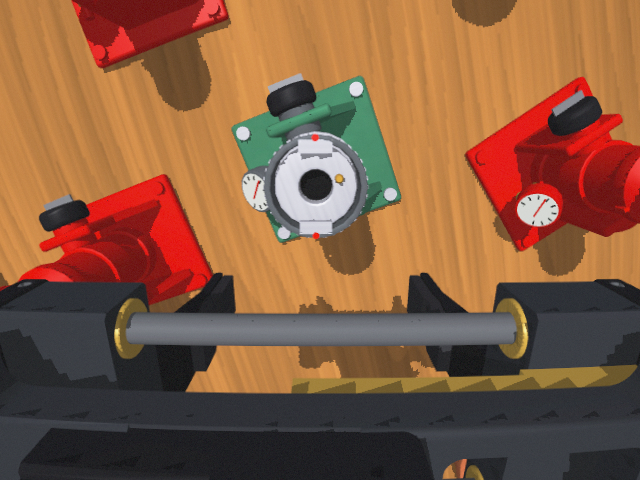

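View pics/w1c.png

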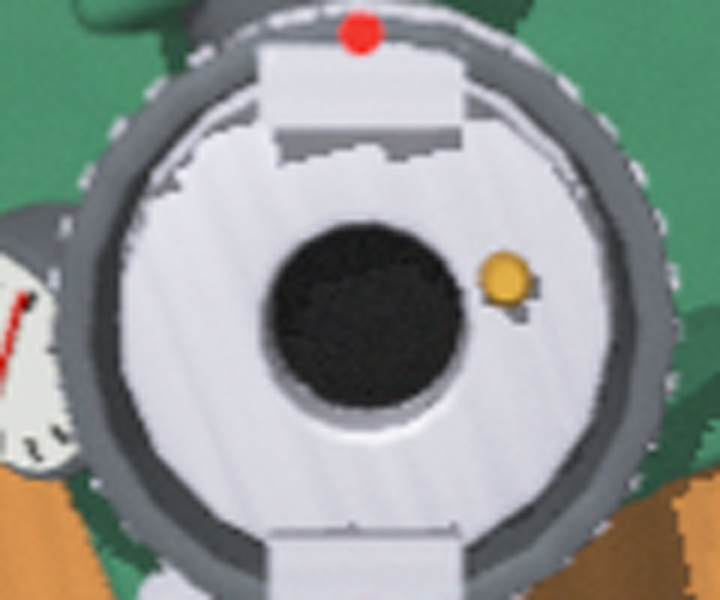

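The wrist view shows the steel nose with its bore at about (316,184), the pin at (339,179) and claws at (315,147) and (315,228). Computing the positions.

```bash
python3 - <<'E'
from h import *
c=env.read_camera("wrist");im=c["img"]
hs=cv2.cvtColor(im,cv2.COLOR_BGR2HSV)
roi=np.zeros(im.shape[:2],np.uint8);cv2.circle(roi,(316,184),52,1,-1)
def cen(m,z,name):
    cs,_=cv2.findContours((m*255).astype(np.uint8),cv2.RETR_EXTERNAL,cv2.CHAIN_APPROX_NONE)
    out=[]
    for k in sorted(cs,key=cv2.contourArea,reverse=True)[:2]:
        W=np.array([onz(c,p,z)[:2] for p in k[:,0].astype(float)]);
        (x,y),r=cv2.minEnclosingCircle((W*1000).astype(np.float32));M=W.mean(0)
        out.append(M);print(name,"px",k[:,0].mean(0),"area",cv2.contourArea(k),"xyz mean",M,"circle",x,y,r)
    return out
r2=np.zeros_like(roi);cv2.circle(r2,(316,184),20,1,-1)
b=cen((im.max(2)<90)&(r2>0),.195,"bore")[0]
p=cen((hs[...,0]>10)&(hs[...,0]<32)&(hs[...,1]>100)&(cv2.circle(np.zeros_like(roi),(339,179),9,1,-1)>0),.1995,"pin")[0]
d=cen(((hs[...,0]<8)|(hs[...,0]>172))&(hs[...,1]>130)&(roi>0),.201,"red")
m=(d[0]+d[1])/2
v=p-b;print("bore->pin",np.linalg.norm(v),np.degrees(np.arctan2(v[1],v[0])))
v=p-m;print("claw mid",m,"->pin",np.linalg.norm(v),np.degrees(np.arctan2(v[1],v[0])));
v=d[0]-d[1];print("claws",np.linalg.norm(v),np.degrees(np.arctan2(v[1],v[0])))
# nozzle block top corners in scene and side view
s=env.read_camera("scene")
q=[onz(s,(335-.5+x/13+.5,255+y/13),.062) for x,y in[(320,180),(455,103),(530,165),(395,238)]]
for a,bb in((0,1),(1,2),(3,2),(0,3)):
    v=q[bb]-q[a];print(np.linalg.norm(v),np.degrees(np.arctan2(v[1],v[0])))
print(np.mean(q,0))
cs=s["img"];print("cup",onz(s,(383,308),.085))
E
```

```text
bore px [314.96511628 184.37209302] area 732.0 xyz mean [ 0.5168332 -0.1738745] circle 516.8291015625 -173.9047393798828 9.494183540344238
pin px [338.45454545 178.        ] area 47.0 xyz mean [ 0.53094636 -0.17281536] circle 530.9732666015625 -172.8248291015625 2.438323497772217
red px [314.27777778 137.16666667] area 27.0 xyz mean [ 0.5228263  -0.14769187] circle 522.8264770507812 -147.61073303222656 1.8652946949005127
red px [315.23076923 234.30769231] area 10.5 xyz mean [ 0.51039361 -0.20178771] circle 510.2327880859375 -201.87057495117188 1.8006548881530762
bore->pin 0.014152843266950424 4.291812399546859
claw mid [ 0.51660996 -0.17473979] ->pin 0.014464987495760192 7.645341214643492
claws 0.05550614456122956 77.05664974879194
0.03191871185884935 75.65808997027409
0.019621362290550424 -17.584265977888144
0.03093798676024268 73.86333225015794
0.018621344726623204 -14.692289123880446
[0.62221463 0.10639322 0.062     ]
cup [7.22177344e-01 7.69080196e-05 8.50000000e-02]
```

Call:
drive_tool(
  commands=[
    [2.94, 0.31, 0, 0, 0, 0, 1],
    [2.94, 0.31, 0, 0, 0, 0, 1],
    [2.94, 0.31, 0, 0, 0, 0, 1],
    [2.94, 0.31, 0, 0, 0, 0, 1],
    [2.94, 0.31, 0, 0, 0, 0, 1],
    [2.94, 0.31, 2.2, 0, 0, 0, 1],
    [2.94, 0.31, 2.2, 0, 0, 0, 1],
    [2.94, 0.31, 2.2, 0, 0, 0, 1],
    [2.94, 0.31, 2.2, 0, 0, 0, 1],
    [2.94, 0.31, 2.2, 0, 0, 0, 1],
    [0, 0, 0, 0, 0, 0, 1],
    [0, 0, 0, 0, 0, 0, 1],
  ],
)

```text
time_s: 3.17
tool_pos: [0.6054, 0.0599, 0.1985]
tool_rot: [-179.8, -0.0, 76.8]
force: [-0.7, -1.7, 0.1]
grip_width: 0.087
```

```bash
python3 - <<'E'
from h import *
c=env.read_camera("wrist");o=env.get_obs();print(o["tool_pos"],o["tool_rot"])
cv2.imwrite("pics/w2.png",c["img"]);p=proj(c,(.618,.1055,.062))[0];print(p)
x,y=int(p[0])-60,int(p[1])-50;crop(c["img"],max(x,0),max(y,0),120,100,6,"w2c.png");print(x,y)
E
```

```text
[0.60619717 0.05773186 0.19978196] [-1.79941936e+02  3.39934031e-02  7.66838757e+01]
[323.5802907  181.71934696]
263 131
```

View pics/w2.png

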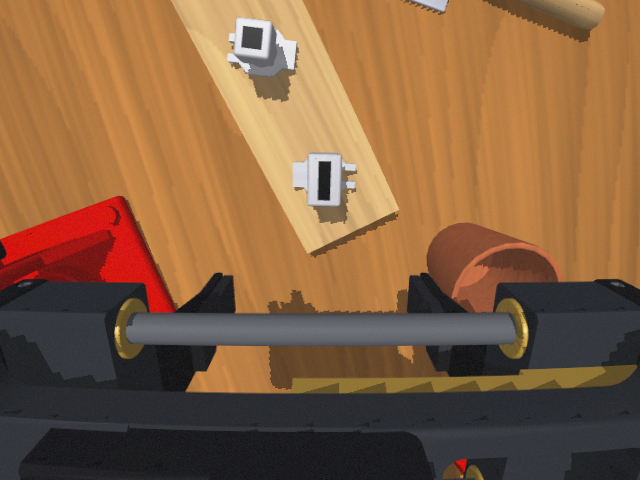

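View pics/w2c.png

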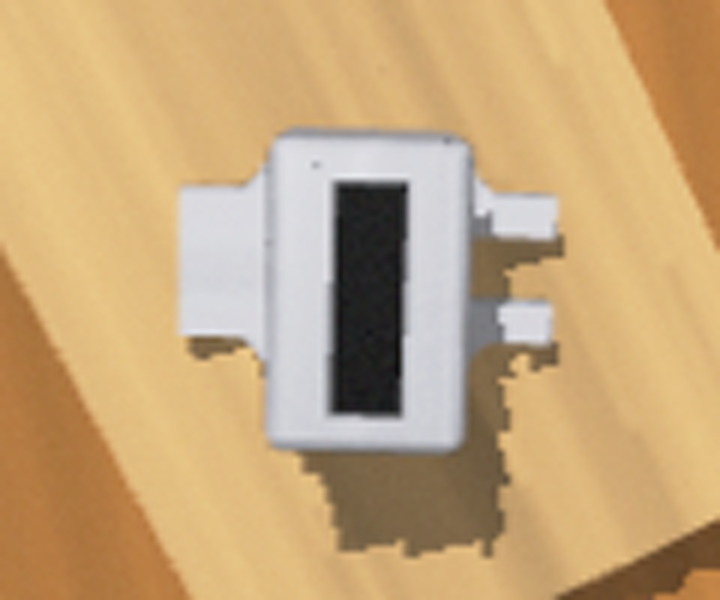

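The wrist view shows the slot nozzle at (324,180) with its forked ear to the right at about (351,176). The long sides are nearly aligned with the tool.

```bash
python3 - <<'E'
from h import *
c=env.read_camera("wrist");im=c["img"]
m=((im.max(2)<90)&(cv2.rectangle(np.zeros(im.shape[:2],np.uint8),(312,152),(338,208),1,-1)>0)).astype(np.uint8)
k=max(cv2.findContours(m,cv2.RETR_EXTERNAL,cv2.CHAIN_APPROX_NONE)[0],key=cv2.contourArea)[:,0].astype(float)
W=np.array([onz(c,p,.062)[:2] for p in k]);print(cv2.minAreaRect((W*1000).astype(np.float32)),W.mean(0))
q=[onz(c,(263+x/6,131+y/6),.062)[:2] for x,y in[(272,132),(472,138),(467,450),(266,448)]]
print("centre",np.mean(q,0))
for a,b in((0,1),(3,2),(3,0),(2,1)):
    v=q[b]-q[a];print(np.linalg.norm(v),np.degrees(np.arctan2(v[1],v[0])))
o=env.get_obs();t=o["tool_pos"][:2];y=np.radians(o["tool_rot"][2])
ct=np.mean(q+[W.mean(0)]*4,0);d=ct-t;print(ct,"tool dx,dy cm",100*d@[np.cos(y),np.sin(y)],100*d@[np.sin(y),-np.cos(y)],o["tool_pos"],o["tool_rot"])
E
```

```text
((618.502685546875, 106.13397216796875), (24.447830200195312, 7.106633186340332), 76.55072784423828) [0.61832942 0.1060776 ]
centre [0.6199908  0.10387962]
0.021184020297129375 -14.912930123866575
0.022091507549826514 -13.806229636596088
0.03399182270849227 75.12386894961367
0.03357788100840352 76.66598589534233
[0.61916011 0.10497861] tool dx,dy cm 5.009490652345995 0.09115821985473005 [0.60664861 0.0564627  0.20059141] [1.79965546e+02 4.71050354e-02 7.65818779e+01]
```

Call:
drive_tool(
  commands=[
    [2.52, 0.01, 0, 0, 0, 0.7, 0.65],
    [2.53, 0.02, 0, 0, 0, 0, 0.65],
    [0, 0, 2.2, 0, 0, 0, 0.65],
    [0, 0, 2.4, 0, 0, 0, 0.65],
    [0, 0, 2.4, 0, 0, 0, 0.65],
    [0, 0, 1.6, 0, 0, 0, 0.65],
    [0, 0, 1.0, 0, 0, 0, 0.65],
    [0, 0, 0, 0, 0, 0, 0.65],
    [0, 0, 0, 0, 0, 0, 0.65],
  ],
)

```text
time_s: 4.02
tool_pos: [0.6192, 0.1053, 0.1051]
tool_rot: [179.9, 0.0, 75.9]
force: [-0.7, 0.6, -0.1]
grip_width: 0.0571
```

```bash
python3 - <<'E'
from h import *
c=env.read_camera("wrist");o=env.get_obs();print(o["tool_pos"],o["tool_rot"],o["force"],o["grip_width"])
cv2.imwrite("pics/w3.png",c["img"])
E
```

```text
[0.61963499 0.10582516 0.10583847] [ 1.79863248e+02 -2.99809559e-02  7.59095227e+01] [1.00156109 0.25757943 0.28897084] 0.05640205625869693
```

View pics/w3.png

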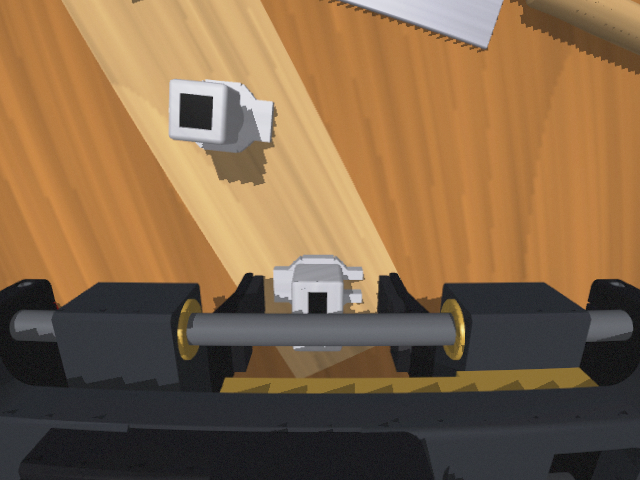

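The nozzle sits between the jaws at (318,300), centred. Closing.

Call:
drive_tool(
  commands=[
    [0, 0, 0.1, 0, 0, 0, 0.2],
    [0, 0, 0, 0, 0, 0, 0],
    [0, 0, 0, 0, 0, 0, 0],
    [0, 0, 0, 0, 0, 0, 0],
    [0, 0, 0, 0, 0, 0, 0],
    [0, 0, 0, 0, 0, 0, 0],
  ],
  force=30,
)

```text
time_s: 4.57
tool_pos: [0.6186, 0.1065, 0.1034]
tool_rot: [180.0, 0.0, 76.0]
force: [0.4, 0.3, -0.0]
grip_width: 0.025
```

Call:
drive_tool(
  commands=[
    [0, 0, 0, 0, 0, 0, 0],
    [0, 0, 0, 0, 0, 0, 0],
    [0, 0, -1, 0, 0, 0, 0],
    [0, 0, -2, 0, 0, 0, 0],
    [0, 0, -3, 0, 0, 0, 0],
    [0, 0, -3, 0, 0, 0, 0],
    [0, 0, -3, 0, 0, 0, 0],
    [0, 0, -3, 0, 0, 0, 0],
    [0, 0, -3, 0, 0, 0, 0],
    [0, 0, -3, 0, 0, 0, 0],
    [0, 0, -3, 0, 0, 0, 0],
    [0, 0, 0, 0, 0, 0, 0],
  ],
)

```text
time_s: 5.57
tool_pos: [0.6203, 0.1076, 0.351]
tool_rot: [179.4, -0.2, 76.0]
force: [0.4, 1.4, -0.5]
grip_width: 0.022
```

```bash
python3 - <<'E'
from h import *
c=env.read_camera("wrist");o=env.get_obs();print(o["tool_pos"],o["tool_rot"],o["force"],o["grip_width"],o["qpos"])
cv2.imwrite("pics/w4.png",c["img"])
t=o["tool_pos"][:2];y=np.radians(o["tool_rot"][2])
d=np.array([.5168,-.174])-t;print("dx,dy cm",100*d@[np.cos(y),np.sin(y)],100*d@[np.sin(y),-np.cos(y)])
E
```

```text
[0.61961221 0.10738615 0.34771737] [ 1.79616156e+02 -1.57428646e-01  7.60246132e+01] [-0.1970753   0.27488794 -1.30238459] 0.021728240339118677 [ 15.83416223  17.69701126 -35.76047634  80.77668519  10.3568833
  84.38429108 -33.54612741]
dx,dy cm -29.7886670621893 -3.1812750068764126
```

View pics/w4.png

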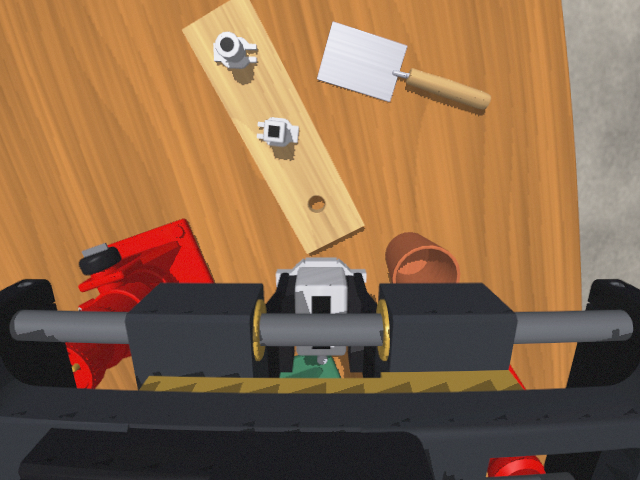

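Call:
drive_tool(
  commands=[
    [-1.5, -0.16, 0, 0, 0, 0, 0],
    [-2.98, -0.32, 0, 0, 0, 0, 0],
    [-2.98, -0.32, 0, 0, 0, 0, 0],
    [-2.98, -0.32, 0, 0, 0, 0, 0],
    [-2.98, -0.32, 0, 0, 0, 0, 0],
    [-2.98, -0.32, 0, 0, 0, 0, 0],
    [-2.98, -0.32, 0, 0, 0, 0, 0],
    [-2.98, -0.32, 0, 0, 0, 0, 0],
    [-2.98, -0.32, 0, 0, 0, 0, 0],
    [-2.98, -0.32, 0, 0, 0, 0, 0],
    [-1.5, -0.16, 0, 0, 0, 0, 0],
    [0, 0, 0, 0, 0, -6.8, 0],
    [0, 0, 0, 0, 0, -6.8, 0],
    [0, 0, 1.5, 0, 0, -6.9, 0],
    [0, 0, 1.5, 0, 0, 0, 0],
    [0, 0, 0, 0, 0, 0, 0],
    [0, 0, 0, 0, 0, 0, 0],
  ],
)

```text
time_s: 7.03
tool_pos: [0.5144, -0.1749, 0.3118]
tool_rot: [-179.8, -0.1, 96.5]
force: [0.1, 1.1, -0.8]
grip_width: 0.0216
```

```bash
python3 - <<'E'
from h import *
for i in range(3):
    o=env.get_obs();print(o["tool_pos"],o["tool_rot"],o["force"],o["grip_width"])
    c=env.read_camera(["wrist","scene","side"][i]);
    cv2.imwrite(f"pics/p{i}.png",c["img"])
    p=proj(c,(.517,-.174,.22))[0];x,y=int(p[0])-40,int(p[1])-50;print(x,y)
    if i: crop(c["img"],x,y,80,80,7,f"p{i}c.png")
E
```

```text
[ 0.5143826  -0.17488803  0.3117507 ] [-1.79816963e+02 -9.47935515e-02  9.64730848e+01] [ 0.09169534  1.08668756 -0.7531851 ] 0.021631239389020066
284 225
[ 0.51500103 -0.17497339  0.31288979] [-1.79929715e+02 -3.44169257e-02  9.64814392e+01] [-0.10747799 -0.63232615 -1.17774362] 0.021424366492019974
203 212
[ 0.51540326 -0.17504943  0.31358828] [1.79994129e+02 4.45063816e-03 9.64855620e+01] [ 0.1423133  -0.34989472 -1.54666026] 0.021813112216081273
290 108
```

View pics/p0.png

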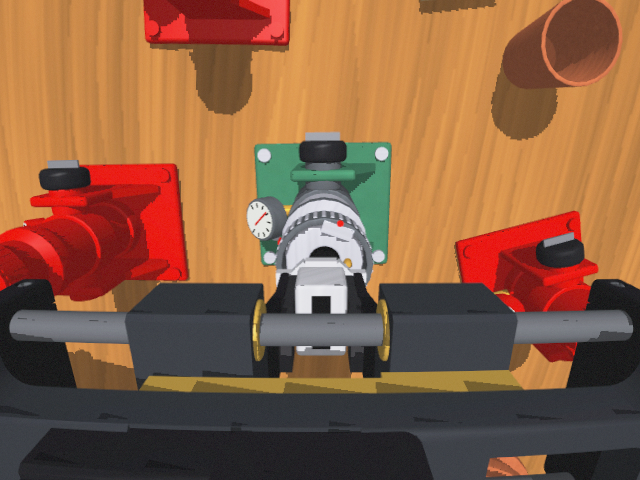

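View pics/p1c.png

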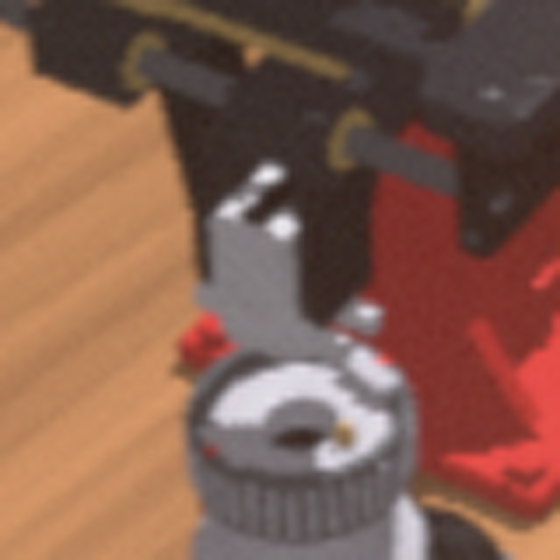

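View pics/p2c.png

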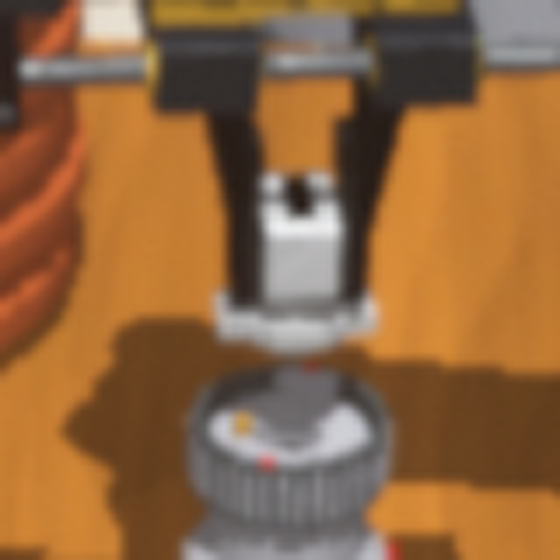

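The wrist view at (320,310) shows the nozzle centred in the jaws above the nose, with the base plate edges square to the tool, which agrees with a seat yaw of about 6.5°. Letting it settle, then computing the fine offset.

Call:
drive_tool(
  commands=[
    [0, 0, 1, 0, 0, 0, 0],
    [0, 0, 1, 0, 0, 0, 0],
    [0, 0, 0, 0, 0, 0, 0],
    [0, 0, 0, 0, 0, 0, 0],
    [0, 0, 0, 0, 0, 0, 0],
    [0, 0, 0, 0, 0, 0, 0],
  ],
)

```text
time_s: 7.68
tool_pos: [0.5155, -0.1752, 0.2935]
tool_rot: [180.0, 0.0, 96.5]
force: [0.3, -0.5, -1.6]
grip_width: 0.0216
```

```bash
python3 - <<'E'
from h import *
T=[];F=[]
for i in range(6):
    o=env.get_obs();T.append(o["tool_pos"]);F.append(o["force"]);s=env.read_camera("scene" if i%2 else "side")
    if i%2: a=s
    else: b=s
print(np.round(T,4),np.mean(F,0))
t=np.mean(T,0);y=np.radians(o["tool_rot"][2]);print(o["tool_rot"])
d=np.array([.517,-.1737])-t[:2];print("dx,dy cm",100*d@[np.cos(y),np.sin(y)],100*d@[np.sin(y),-np.cos(y)])
for n,c,z in(("a",a,.0),("b",b,0)):
    p=proj(c,(.517,-.174,.22))[0];x,y=int(p[0])-40,int(p[1])-50;print(n,x,y);crop(c["img"],x,y,80,80,7,f"q{n}.png")
E
```

```text
[[ 0.5155 -0.1752  0.2935]
 [ 0.5155 -0.1751  0.2936]
 [ 0.5156 -0.1751  0.2936]
 [ 0.5155 -0.1752  0.2936]
 [ 0.5155 -0.1751  0.2936]
 [ 0.5155 -0.1752  0.2935]] [ 0.0676246  -0.33454594 -1.46168578]
[1.79978415e+02 1.82743344e-02 9.64961672e+01]
dx,dy cm 0.12746213932687564 0.1633284560371213
a 203 212
b 290 108
```

View pics/qa.png

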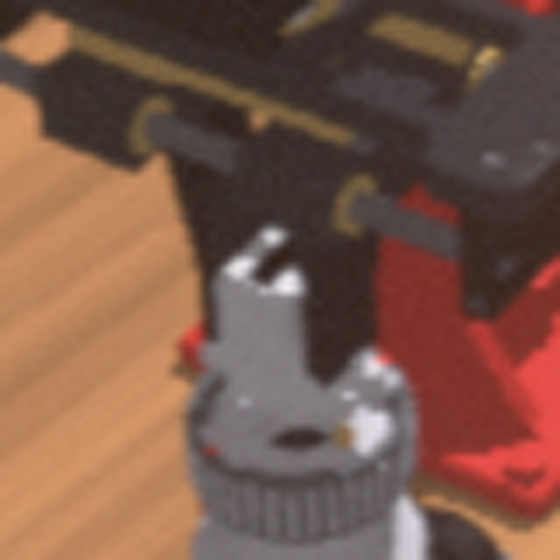

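View pics/qb.png

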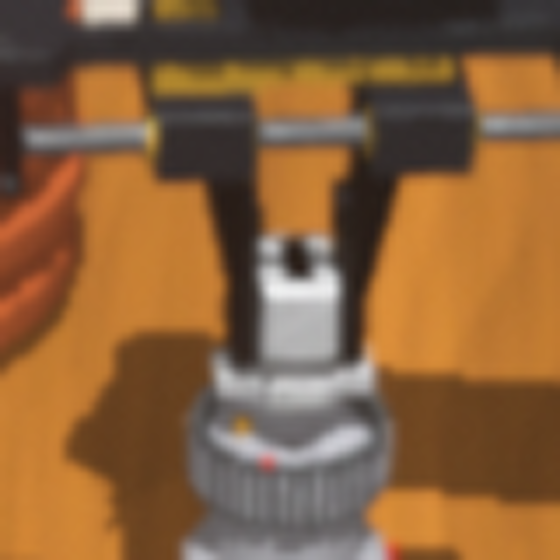

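Call:
drive_tool(
  commands=[
    [0.13, 0.16, 0, 0, 0, 0, 0],
    [0, 0, 0.2, 0, 0, 0, 0],
    [0, 0, 0.2, 0, 0, 0, 0],
    [0, 0, 0.2, 0, 0, 0, 0],
    [0, 0, 0.2, 0, 0, 0, 0],
    [0, 0, 0.2, 0, 0, 0, 0],
    [0, 0, 0, 0, 0, 0, 0],
  ],
)

```text
time_s: 8.57
tool_pos: [0.5165, -0.1736, 0.2826]
tool_rot: [-179.9, -0.0, 96.5]
force: [-0.1, 0.8, -1.7]
grip_width: 0.0214
```

Call:
drive_tool(
  commands=[
    [0, 0, 0.12, 0, 0, 0, 0],
    [0, 0, 0.12, 0, 0, 0, 0],
    [0, 0, 0.12, 0, 0, 0, 0],
    [0, 0, 0.12, 0, 0, 0, 0],
    [0, 0, 0, 0, 0, 0, 0],
    [0, 0, 0, 0, 0, 0, 0],
  ],
)

```text
time_s: 9.07
tool_pos: [0.5167, -0.1737, 0.2783]
tool_rot: [-180.0, 0.0, 96.5]
force: [0.9, -0.0, -1.4]
grip_width: 0.022
```

Call:
drive_tool(
  commands=[
    [0, 0, 0.1, 0, 0, 0, 0],
    [0, 0, 0.1, 0, 0, 0, 0],
    [0, 0, 0.1, 0, 0, 0, 0],
    [0, 0, 0, 0, 0, 0, 0],
    [0, 0, 0, 0, 0, 0, 0],
  ],
)

```text
time_s: 9.48
tool_pos: [0.5168, -0.1738, 0.2763]
tool_rot: [180.0, 0.0, 96.5]
force: [-2.7, -0.5, 5.5]
grip_width: 0.0217
```

Contact came at TCP z = 0.2763, against 0.2765 predicted for fully home. Letting go and checking.

Call:
drive_tool(
  commands=[
    [0, 0, 0, 0, 0, 0, 0.5],
    [0, 0, 0, 0, 0, 0, 0.5],
    [0, 0, 0, 0, 0, 0, 0.5],
    [0, 0, 0, 0, 0, 0, 0.5],
    [0, 0, -2, 0, 0, 0, 0.5],
    [0, 0, -2.5, 0, 0, 0, 0.8],
    [-2, 0, -2.5, 0, 0, 0, 1],
    [-3, 0, 0, 0, 0, 0, 1],
    [-1, 0, 0, 0, 0, 0, 1],
    [0, 0, 0, 0, 0, 0, 1],
    [0, 0, 0, 0, 0, 0, 1],
  ],
)

```text
time_s: 10.4
tool_pos: [0.5233, -0.2329, 0.3444]
tool_rot: [-179.9, -0.1, 96.5]
force: [0.2, 0.6, 0.5]
grip_width: 0.0754
```

```bash
python3 - <<'E'
from h import *
c=env.read_camera("wrist");o=env.get_obs();print(o["tool_pos"],o["tool_rot"],o["force"],o["qpos"])
p=proj(c,(.517,-.174,.21))[0];x,y=int(p[0])-60,max(0,int(p[1])-50);print(x,y);crop(c["img"],x,y,120,100,6,"r0.png")
a=env.read_camera("scene")["img"];b=env.read_camera("side")["img"]
cv2.imwrite("pics/r1.png",np.hstack([cv2.resize(a[235:315,205:285],(400,400),interpolation=3),cv2.resize(b[130:210,290:370],(400,400),interpolation=3)]))
E
```

```text
[ 0.52351618 -0.23180511  0.34447798] [-1.79937626e+02 -1.22587599e-01  9.65598560e+01] [0.16258653 1.32048119 0.9466582 ] [ 42.82461782   9.23013965 -24.31675319  89.10452268   3.73421612
  82.59655509  24.85781249]
260 113
```

View pics/r0.png

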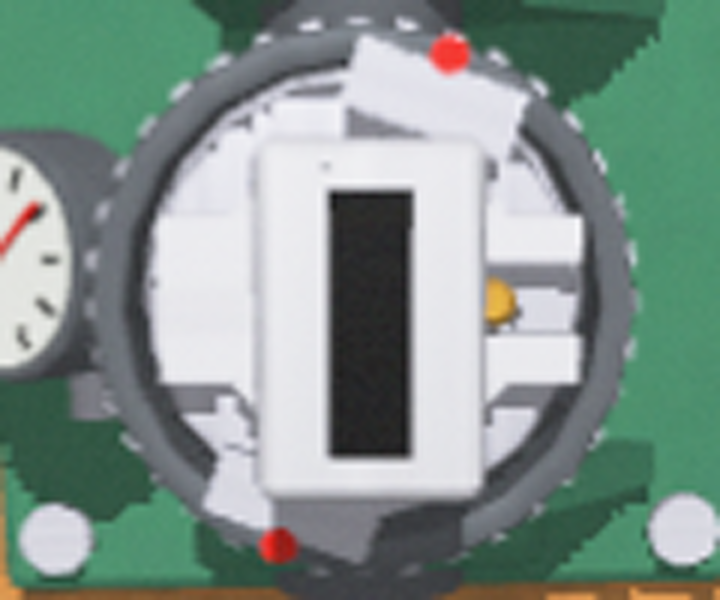

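View pics/r1.png

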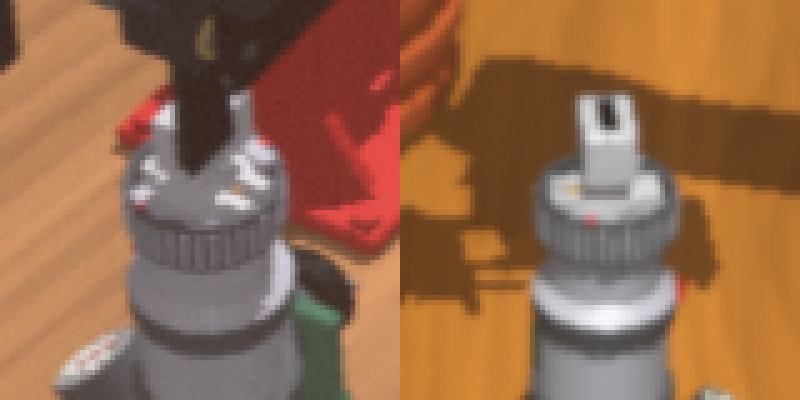

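The wrist crop shows the brass pin inside the notch at (342,163), the slot square to the ear axis and the claws beside the ears. The nozzle is home, so next I'll grip the collar.

Call:
drive_tool(
  commands=[
    [2, 0, 0, 0, 0, 0, 1],
    [2.84, 0, 0, 0, 0, 0, 1],
    [1, 0, 0, 0, 0, 0, 1],
    [0, 0, 2, 0, 0, 0, 1],
    [0, 0, 2, 0, 0, 0, 1],
    [0, 0, 2, 0, 0, 0, 1],
    [0, 0, 0, 0, 0, 0, 1],
    [0, 0, 0, 0, 0, 0, 1],
    [0, 0, 0, 0, 0, 0, 1],
  ],
)

```text
time_s: 11.3
tool_pos: [0.5175, -0.1749, 0.2866]
tool_rot: [179.9, 0.0, 96.5]
force: [0.3, -0.3, -0.3]
grip_width: 0.0873
```

```bash
python3 - <<'E'
from h import *
c=env.read_camera("wrist");b=env.read_camera("side")["img"];o=env.get_obs();print(o["tool_pos"],o["tool_rot"],o["force"],o["grip_width"])
cv2.imwrite("pics/t0.png",np.hstack([c["img"][150:390,120:520],cv2.resize(b[105:201,280:440],(400,240),interpolation=3)]))
E
```

```text
[ 0.51775611 -0.17523228  0.28707117] [1.79869218e+02 7.29703959e-02 9.65177815e+01] [ 0.65326615 -0.06872591 -0.00099719] 0.08687652966842024
```

View pics/t0.png

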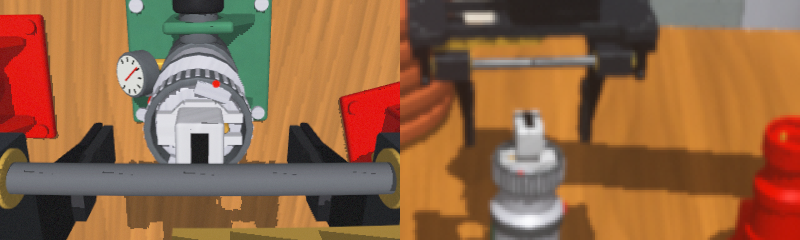

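The fingers straddle the ring evenly. Descending and gripping.

Call:
drive_tool(
  commands=[
    [0.15, -0.07, 1, 0, 0, 0, 1],
    [0, 0, 1.2, 0, 0, 0, 1],
    [0, 0, 1.2, 0, 0, 0, 1],
    [0, 0, 0.8, 0, 0, 0, 1],
    [0, 0, 0, 0, 0, 0, 1],
    [0, 0, 0, 0, 0, 0, 1],
    [0, 0, 0, 0, 0, 0, 0.75],
    [0, 0, 0, 0, 0, 0, 0.5],
    [0, 0, 0, 0, 0, 0, 0.5],
    [0, 0, 0, 0, 0, 0, 0.5],
    [0, 0, 0, 0, 0, 0, 0.5],
    [0, 0, 0, 0, 0, 0, 0.5],
  ],
  force=55,
)

```text
time_s: 12.4
tool_pos: [0.516, -0.1739, 0.2437]
tool_rot: [-180.0, 0.0, 96.5]
force: [-0.2, 0.6, 1.3]
grip_width: 0.0567
```

```bash
python3 - <<'E'
from h import *
c=env.read_camera("wrist");b=env.read_camera("side")["img"];a=env.read_camera("scene")["img"];o=env.get_obs();print(o["tool_pos"],o["tool_rot"],o["force"],o["grip_width"])
cv2.imwrite("pics/t1.png",np.vstack([np.hstack([cv2.resize(a[225:315,190:300],(400,327),interpolation=3),cv2.resize(b[115:205,280:390],(400,327),interpolation=3)]),np.hstack([c["img"][150:390,120:520],c["img"][150:390,120:520]])]))
E
```

```text
[ 0.51602173 -0.17387674  0.24364795] [-1.79988837e+02  1.56893799e-02  9.65005145e+01] [-0.56402704 -0.21482478  2.92858858] 0.05671854272700606
```

View pics/t1.png

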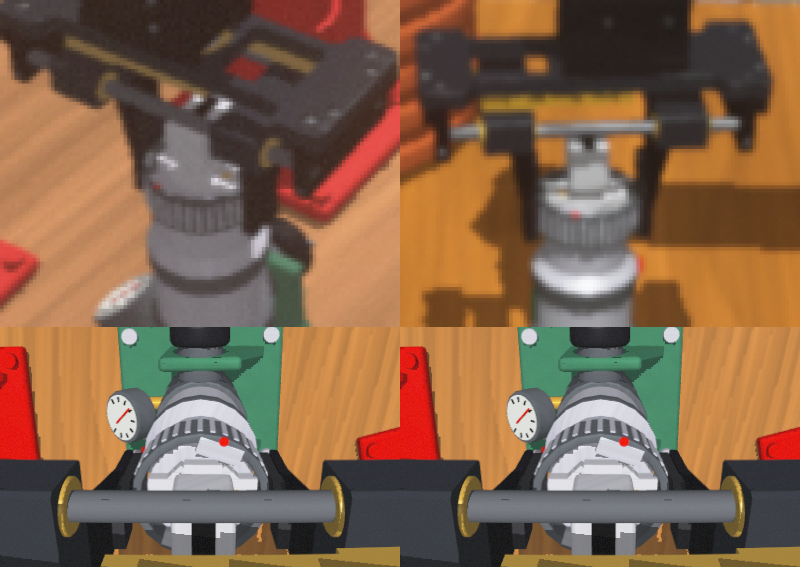

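The ring is held between the pads. Lifting about 9 mm.

Call:
drive_tool(
  commands=[
    [0, 0, -0.3, 0, 0, 0, 0.5],
    [0, 0, -0.3, 0, 0, 0, 0.5],
    [0, 0, -0.3, 0, 0, 0, 0.5],
    [0, 0, 0, 0, 0, 0, 0.5],
    [0, 0, 0, 0, 0, 0, 0.5],
  ],
)

```text
time_s: 12.97
tool_pos: [0.5159, -0.1738, 0.2515]
tool_rot: [-180.0, -0.0, 96.5]
force: [3.3, -1.4, -12.4]
grip_width: 0.0569
```

```bash
python3 - <<'E'
from h import *
c=env.read_camera("wrist");b=env.read_camera("side")["img"];a=env.read_camera("scene")["img"];o=env.get_obs();print(o["tool_pos"],o["tool_rot"],o["force"],o["wrist_torque"],o["grip_width"])
cv2.imwrite("pics/t2.png",np.vstack([np.hstack([cv2.resize(a[225:315,190:300],(400,327),interpolation=3),cv2.resize(b[115:205,280:390],(400,327),interpolation=3)]),np.hstack([c["img"][150:390,120:520],c["img"][150:390,120:520]])]))
E
```

```text
[ 0.51592884 -0.17384976  0.25176117] [-1.79960130e+02 -2.04767658e-02  9.65015609e+01] [  3.35578835  -1.86428434 -11.83645443] [-0.33307415 -0.92590765  0.03469569] 0.0570404012768916
```

View pics/t2.png

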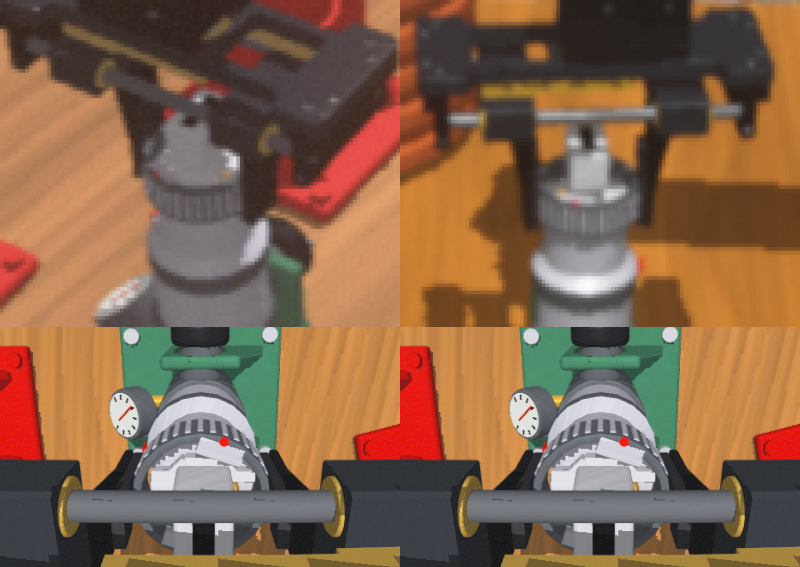

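The force of 12–13 N at about 8 mm matches the spring. Turning clockwise (+rz).

Call:
drive_tool(
  commands=[
    [0, 0, 0, 0, 0, 3, 0.5],
    [0, 0, 0, 0, 0, 5, 0.5],
    [0, 0, 0, 0, 0, 5, 0.5],
    [0, 0, 0, 0, 0, 5, 0.5],
    [0, 0, 0, 0, 0, 5, 0.5],
    [0, 0, 0, 0, 0, 5, 0.5],
    [0, 0, 0, 0, 0, 5, 0.5],
    [0, 0, 0, 0, 0, 5, 0.5],
    [0, 0, 0, 0, 0, 5, 0.5],
    [0, 0, 0, 0, 0, 5, 0.5],
    [0, 0, 0, 0, 0, 5, 0.5],
    [0, 0, 0, 0, 0, 3, 0.5],
    [0, 0, 0, 0, 0, 0, 0.5],
    [0, 0, 0, 0, 0, 0, 0.5],
  ],
)

```text
time_s: 14.28
tool_pos: [0.5167, -0.1742, 0.2524]
tool_rot: [179.9, -0.0, 40.5]
force: [5.9, -1.9, -12.6]
grip_width: 0.0566
```

```bash
python3 - <<'E'
from h import *
c=env.read_camera("wrist");b=env.read_camera("side")["img"];a=env.read_camera("scene")["img"];o=env.get_obs();print(o["tool_pos"],o["tool_rot"],o["force"],o["wrist_torque"],o["grip_width"],o["qpos"])
cv2.imwrite("pics/t3.png",np.vstack([np.hstack([cv2.resize(a[225:315,190:300],(400,327),interpolation=3),cv2.resize(b[115:205,280:390],(400,327),interpolation=3)]),np.hstack([c["img"][150:390,120:520],c["img"][150:390,120:520]])]))
E
```

```text
[ 0.51665308 -0.17423132  0.25230734] [ 1.79914838e+02 -3.69957409e-02  4.04818713e+01] [  6.05703743  -2.20673531 -12.04662664] [-0.53698229 -1.24658933 -0.04592897] 0.0567808032193848 [ 36.42830406   8.20618388 -22.41280971 100.67869191   3.30673565
  71.66499725 -36.33185176]
```

View pics/t3.png

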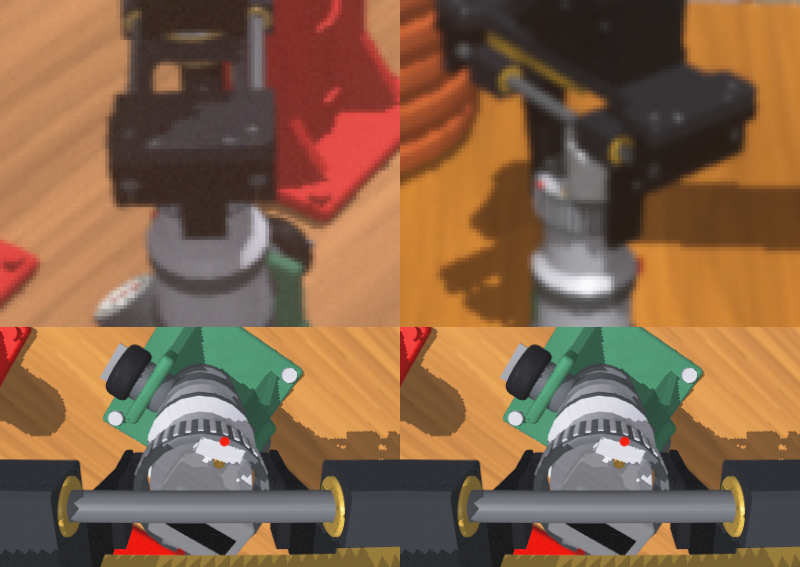

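The collar turned with the gripper: its red mark holds at (344,264) in the wrist image. Turning a few degrees more to the stop.

Call:
drive_tool(
  commands=[
    [0, 0, 0, 0, 0, 2, 0.5],
    [0, 0, 0, 0, 0, 1.5, 0.5],
    [0, 0, 0, 0, 0, 1, 0.5],
    [0, 0, 0, 0, 0, 0, 0.5],
  ],
)

```text
time_s: 14.77
tool_pos: [0.5167, -0.1743, 0.2523]
tool_rot: [179.9, -0.0, 36.0]
force: [4.3, -2.2, -12.5]
grip_width: 0.0565
```

```bash
python3 - <<'E'
from h import *
o=env.get_obs();print(o["tool_rot"],o["force"],o["wrist_torque"],o["grip_width"])
E
```

```text
[ 1.79900975e+02 -3.58841602e-02  3.59826622e+01] [  4.34373488  -2.1626203  -12.52410801] [-0.63786596 -1.22831806  0.19460878] 0.056519517474225935
```

The wrist torque about z rose by about 0.24 N·m, so it is at the stop after a 60.5° turn. Lowering and letting go.

Call:
drive_tool(
  commands=[
    [0, 0, 0.15, 0, 0, 0, 0.5],
    [0, 0, 0.15, 0, 0, 0, 0.5],
    [0, 0, 0.1, 0, 0, 0, 0.5],
    [0, 0, 0, 0, 0, 0, 0.5],
    [0, 0, 0, 0, 0, 0, 0.5],
    [0, 0, 0, 0, 0, 0, 0.5],
  ],
)

```text
time_s: 15.27
tool_pos: [0.5167, -0.1743, 0.2488]
tool_rot: [179.9, -0.0, 36.0]
force: [4.5, -2.3, -9.3]
grip_width: 0.0568
```

Call:
drive_tool(
  commands=[
    [0, 0, 0.1, 0, 0, 0, 0.5],
    [0, 0, 0, 0, 0, 0, 0.5],
    [0, 0, 0, 0, 0, 0, 1],
    [0, 0, 0, 0, 0, 0, 1],
    [0, 0, 0, 0, 0, 0, 1],
    [0, 0, 0, 0, 0, 0, 1],
    [0, 0, -1.5, 0, 0, 0, 1],
    [0, 0, -2.5, 0, 0, 0, 1],
    [0, 0, -3, 0, 0, 0, 1],
    [-3, 0, -2, 0, 0, 0, 1],
    [-2.5, 0, 0, 0, 0, 0, 1],
    [0, 0, 0, 0, 0, 0, 1],
    [0, 0, 0, 0, 0, 0, 1],
  ],
)

```text
time_s: 16.35
tool_pos: [0.4708, -0.2071, 0.3386]
tool_rot: [179.9, -0.0, 35.8]
force: [-0.5, 0.8, 0.7]
grip_width: 0.0871
```

```bash
python3 - <<'E'
from h import *
c=env.read_camera("wrist");o=env.get_obs();print(o["tool_pos"],o["tool_rot"],o["force"],o["grip_width"])
p=proj(c,(.517,-.174,.21))[0];x,y=int(p[0])-60,max(0,int(p[1])-50);print(x,y);crop(c["img"],x,y,120,100,6,"u0.png")
a=env.read_camera("scene")["img"];b=env.read_camera("side")["img"]
cv2.imwrite("pics/u1.png",np.hstack([cv2.resize(a[235:315,205:285],(400,400),interpolation=3),cv2.resize(b[130:210,290:370],(400,400),interpolation=3)]))
E
```

```text
[ 0.47151207 -0.20599274  0.33806131] [ 1.79963667e+02 -3.18558218e-02  3.59566590e+01] [-0.13326672 -0.61481372 -0.82185331] 0.08682228860143908
260 118
```

View pics/u0.png

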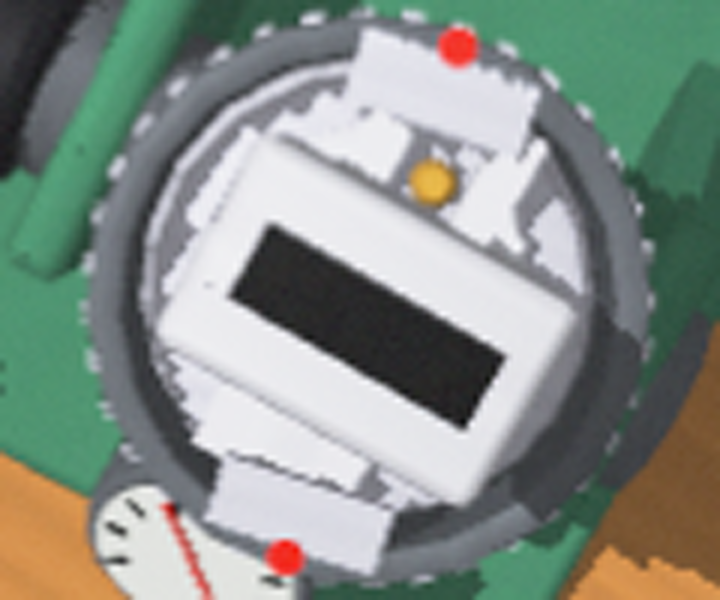

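View pics/u1.png

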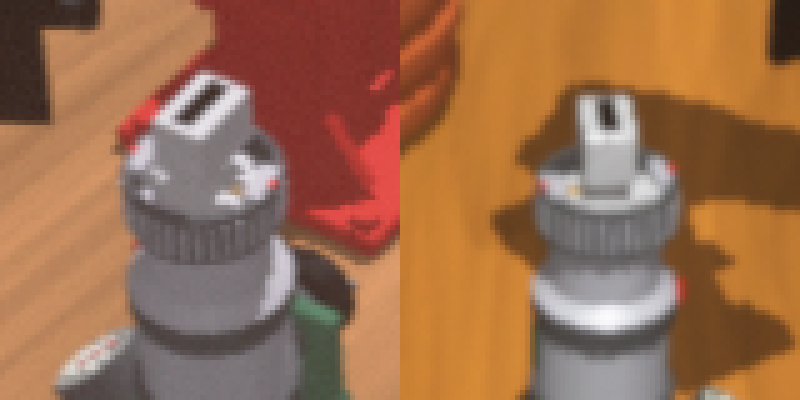

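The claws now lie over the ears, with the pin visible in the notch. One numeric check before handing in.

```bash
python3 - <<'E'
from h import *
c=env.read_camera("wrist")
f=lambda x,y,z:onz(c,(260+x/6-.4,118+y/6-.4),z)[:2]
a,b=f(458,46,.205),f(286,558,.205);pin=f(433,183,.1995);sl=f(368,327,.235)
h=lambda v:np.degrees(np.arctan2(v[1],v[0]))
print("claw heading",h(a-b),np.linalg.norm(a-b),"mid",(a+b)/2,"slot",sl,"pin",pin,h(pin-(a+b)/2))
l=f(505,355,.235)-f(270,225,.235);print("slot edge heading",h(l))
E
```

```text
claw heading 17.428976322529117 0.055978601445513546 mid [ 0.51762892 -0.1724825 ] slot [ 0.51838482 -0.17178299] pin [ 0.5318555  -0.17039013] 8.366770454043747
slot edge heading -82.47272317921485
```

```bash
python3 - <<'E'
from h import *
s=env.read_camera("scene");crop(s["img"],330,200,160,140,4,"v.png")
print(env.get_obs()["time_s"],env.sign_off())
E
```

```text
the job is handed in; nothing more can be done
16.6 None
```

View pics/v.png

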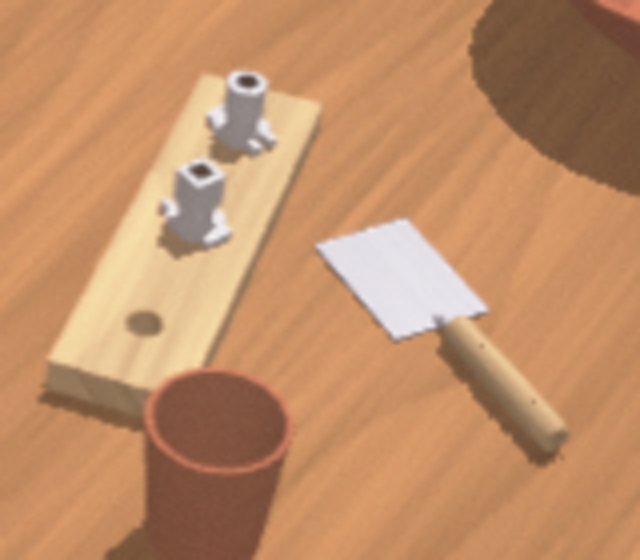

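The slot nozzle is fitted and clamped on the steel and green extruder, and the job was handed in at 16.6 s. `sign_off` reports no verdict.

- **Nozzle:** It met the face at a tool height of 0.2763 m, against 0.2765 m predicted for fully home. The wrist view then showed the brass pin inside the notch.
- **Collar:** I lifted it about 8 mm (12–13 N) and turned it clockwise 60.5° by the gripper, until the torque rose at the stop. I then lowered it to about 4 mm and let go. I set that height from the tool readings and did not measure it after release.
- **Last look:** The claws had turned 59.6° (about 1.04 rad) and lay over the ears. The slot centre was about 1 mm from the midpoint of the claws, and the nozzle's yaw was about 7.5° against about 8° for the pin.
- **Surroundings:** The arm stood clear. The other two nozzles, the cup and the spatula look unmoved, judged by eye only.

Two readings disagreed slightly. The gripper read 57 mm on the 60 mm ring. The last wrist-camera positions were 1–2 mm off the first ones, which is within the calibration.

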